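# Take a stack of fixture parts apart and lay each part in its place

## Task

Take the stack apart from the top down, one part at a time: put the nut flat in the square tray, then the bearing flat in the round dish, then set the drilled block lengthwise on the upper half of the roller track, let go of it there and let it roll by itself down to the stop, and finally lay the base plate across the two bars of the plate stand, centred on the stand and square to it, its long side crossing both bars. Leave the round steel stub and the tape measure where they are.

Things in the scene. Friction and masses are not known exactly. Their poses are not given: they have to be found in the camera images.
- nut: Grey steel hexagon nut, 30 mm across flats, 35 mm across corners, 16 mm high, 0.06 kg, lying flat on top of the stack. Origin: centre of its underside. One pair of flats faces its own +x and -x (grip along x: 30 mm); z up.
- bearing: Bright steel ball bearing, a ring 52 mm in diameter with a bore of about 20 mm, 15 mm high, 0.13 kg, lying flat in the stack under the nut, on the drilled block. Origin: centre of its underside; z is its axis.
- drilled_block: Grey steel block with drilled holes, 90 mm long (its own y), 50 mm wide (its own x), 28 mm high, about 0.8 kg, third from the top of the stack, under the bearing, on the base plate. Origin: centre of its underside; z up.
- base_plate: Flat grey steel plate with four dark corner holes, 110 mm long (its own x), 60 mm wide (its own y), 12 mm thick, about 0.6 kg, at the bottom of the stack, flat on the table. Origin: centre of its underside; z up.
- square_tray: Low square grey metal tray, 62 mm outside, 56 mm inside, floor 3 mm thick, rim 9 mm above the table; fixed to the table. Origin: centre of its underside; x and y along its sides.
- round_dish: Low round grey steel dish, 77 mm outside diameter, 72 mm inside, floor 3 mm thick, rim 7.5 mm above the table; fixed. Origin: centre of its underside.
- plate_stand: Fixed stand of two parallel dark steel bars along its own y, each 74 mm long, 14 mm wide, flat tops 20 mm above the table, centre lines at x = -36 and +36 mm; a 6 mm high spine joins them (58 mm open between the bars). Origin: on the table, midway between the bars. The plate's long x axis belongs along the stand's x.
- roller_track: Fixed grey roller track, 256x72 mm, along its own x, falling 0.12 rad toward +x; y level across. Origin: on the table under its middle. Nine free 16 mm rollers, x -104 to +104 mm; their tops lie at 45 mm - 0.12 x. Cheeks 62 mm apart, 4 mm above the rollers. Stop at the low end, 17 mm high; a block against it has its centre at x = +70 mm. A released block rolls down at once.
- round_stub: Bystander, not to be moved: solid round steel stub standing on end, 38 mm in diameter, 55 mm high. Origin: centre of its underside.
- tape_measure: Bystander, not to be moved: black tape measure, 62 x 75 x 35 mm. Origin: centre of its underside.

How it is judged:
By the outcome, as a careful person would: the job done as asked, in the order asked, and still so for the second after the job is handed in, with the robot touching nothing.
It also fails if it takes over 104 s, if anything falls off the work surface, if the arm or the gripper's body presses on something with over 40 N, if the wrist force passes 120 N, or if a joint passes its speed limit or range.

## Robot

A 6-joint arm with a two-finger parallel gripper is mounted at the origin on a cart in front of the work surface, level with it; the furniture and walls round the work are solid. World frame = base frame: x ahead of the robot, y to its left, z up, the work surface at z = 0. Lengths are in m, angles in rad, forces in N, time in s.
With the tool pointing down it reaches from about 0.3 to 0.775 m from the base axis. Payload 14.6 kg.
Tool frame: the origin (TCP) lies at the very end of the fingers, on their centre line; the grasp point (between the pads) lies 19 mm behind it (ctrl.grasp_offset is the distance from the TCP to the grasp point, in m); z points along the fingers, y is the line along which they close (so a half turn about z gives the same grasp; the last joint's range is limited). The gripper opens to 94 mm and grips with 3 to 60 N. Pads are 16 mm wide; open, the fingers measure 119 mm over their backs; the gripper's body (75 mm by 177 mm) begins 78 mm behind the grasp point.
Start: joints at [-1.39, 0.3, 1.521, -0, 1.321, -0.067], TCP at [0.135, -0.533, 0.205] pointing down, gripper open.
Joint ranges: [-3.03, 3.03], [-0.79, 2.21], [0.23, 2.52], [-1.04, 4.18], [0, 3.07], [-2.55, 2.55]. Speed limits (rad/s): [2.22, 2.22, 2.57, 3.14, 3.14, 3.14].

## Interface

Orientations are given as [roll, pitch, yaw] about the fixed x, y, z axes, in that order (R = Rz(yaw) Ry(pitch) Rx(roll)).
In Python, from station import ctrl gives the robot as it stands.
- The arm moves only by the tool step_arm, never from a script. Its argument "plan" is a list that holds one entry, the list of rows, each a list of 6 numbers: the shift along the tool's x, y, z in units of 30 mm (1.0 is 30 mm), then the turn, a rotation vector about the tool's x, y, z in units of 6 degrees (1.0 is 6 degrees). In form: [[[dx, dy, dz, wx, wy, wz], ...]]. A call has 1 to 8 rows; each row is the pose to reach, as a shift and turn from the pose commanded when the call began, along the tool's axes at that moment; what a row does not reach only later rows make up. A row lasts 1/12 s, in which the tool goes at most 41.7 mm and 7.16 degrees, less where a joint would pass 70% of its speed; a pose out of reach is approached as far as the arm can. A call with a gripper value outside its range is refused whole. "grip" is the opening, from 0 (shut) to 1 (fully open), set as the call begins (left out, the last holds). The fingers move at their own pace and stop on an object; "squeeze" is the grip in N (left out, the last holds). Time passes only in rows, so rows that repeat a pose let the fingers close. It gives the time, the measured TCP pose, the force, the opening and the grip force at its end, in the units of the state.
- ctrl.get_obs(): the state, without advancing time (a new reading comes with each control period).
- ctrl.camera(name): name is "side" or "top"; returns the picture (480x640x3 uint8, red, green, blue); there is no depth.
- ctrl.camera_model(name): a dict with "intrinsics" (3x3 intrinsics, pixels), "k1" (the pictures are not rectified: a ray, as slopes to the right and down, at radius r is drawn at 1 + k1 r^2 times it, then the intrinsics apply), "R" (3x3) and "t" (3): a world point X has camera coordinates R X + t. Camera axes: x right, y down, z forward; pixel columns grow to the right and rows downward; lengths in m; the calibration is good to about 2 mm. A picture is of the moment at which its call begins. camera_model takes no time and is no camera call.
- ctrl.hand_in(): hands the job in; it is judged then, once.
Trained networks look in the newest picture that a camera, given by its name, has taken for a name from the list of things; names that differ only in an ending like _2 or _b are one class to them, and where a whole thing is asked for, a point or a joint stands for the part that bears it (a point fixed in the world has none). Each returns a list of dicts, best first, with "confidence" (0 to 1); they miss things now and then, are a little off and sometimes report something else, mostly with a low value. They report only what shows in the picture. A call takes as long as a camera call.
- ctrl.masks_of(query, camera): "pixels" (480x640 bool, what is visible of it) and "at" ([column, row] in pixels, amid what is visible of it).
- ctrl.place_of(query, camera): "at" ([column, row] in pixels: a listed point, or the origin of a listed thing).
The state is a dict: "time_s": time; "qpos": joint angles; "joint_vel": joint speeds; "tau": joint torques, N m; "ee_pos": TCP position; "eef_rot": TCP orientation; "force": force on the tool from outside, world axes, zero at the start; "moment": the same for the moment, N m; "grip_width": finger opening in m; "grip_force": force on a finger pad.
Only numpy, scipy, OpenCV 4.12 (cv2) and the standard library are available. Lean on these libraries where they do the work, as an engineer would, in place of code of your own. Each camera call takes 0.05 s, during which the arm holds its last target. There are 200 camera calls.

## Working session

There is one attempt and no reset: what is moved stays moved. The work goes in short steps, Python scripts to look and compute and a tool call to move; the robot and the scene stay as the last step left them, time stands still between calls to the robot, and variables do not carry over. Pictures are saved under pics/ and viewed, at most 14 in all, crops included, and the job is handed in when it is done.

Besides the shell and the picture viewer there is one more tool, called after "Emit:" in YAML: its name, and indented under it one key for each argument. step_arm: Moves the arm, as the interface text tells. Its arguments: {"type":"object","properties":{"plan":{"type":"array","items":{"type":"array","items":{"type":"array","items":{"type":"number"}}}},"grip":{"type":"number"},"squeeze":{"type":"number"}},"required":["plan"]}

```bash
ls; mkdir -p pics
python3 - <<'E'
from station import ctrl
import cv2,numpy as np
for n in("side","top"):
    im=ctrl.camera(n); cv2.imwrite(f"pics/{n}0.png",im[:,:,::-1])
    m=ctrl.camera_model(n); print(n,{k:np.round(np.array(v),4).tolist() for k,v in m.items()})
print(ctrl.get_obs())
E
```

```text
pics
side {'intrinsics': [[582.8956, 0.0, 317.4013], [0.0, 582.8956, 238.505], [0.0, 0.0, 1.0]], 'k1': 0.0214, 'R': [[0.948, -0.3177, -0.0214], [-0.228, -0.6303, -0.7421], [0.2223, 0.7084, -0.6699]], 't': [-0.5319, 0.1085, 1.0774]}
top {'intrinsics': [[459.833, 0.0, 321.652], [0.0, 459.833, 234.4032], [0.0, 0.0, 1.0]], 'k1': 0.0189, 'R': [[-0.0219, -0.9997, 0.005], [-0.9962, 0.0214, -0.0844], [0.0842, -0.0069, -0.9964]], 't': [-0.0817, 0.514, 1.0694]}
{'time_s': 0.1, 'qpos': array([-1.38957597e+00,  3.00398636e-01,  1.52150741e+00, -3.59145431e-05,
        1.32071290e+00, -6.66036826e-02]), 'joint_vel': array([ 3.34864134e-04, -2.72843292e-03, -2.02261716e-03, -2.35965880e-03,
       -8.84900916e-05,  3.96216960e-04]), 'tau': array([ 2.03316376e-03, -5.32645547e+01, -3.53284872e+01,  7.09711947e-02,
        2.34352757e-02, -6.23257597e-05]), 'ee_pos': array([ 0.13485585, -0.5329684 ,  0.20495725]), 'eef_rot': array([-3.14056632e+00, -3.35934545e-05,  2.47832926e-01]), 'force': array([-0.21192338,  0.05781227,  0.42900521]), 'moment': array([-0.00663981, -0.04489125,  0.01342374]), 'grip_force': 0.0, 'grip_width': 0.0941093904060321}
```

View pics/side0.png

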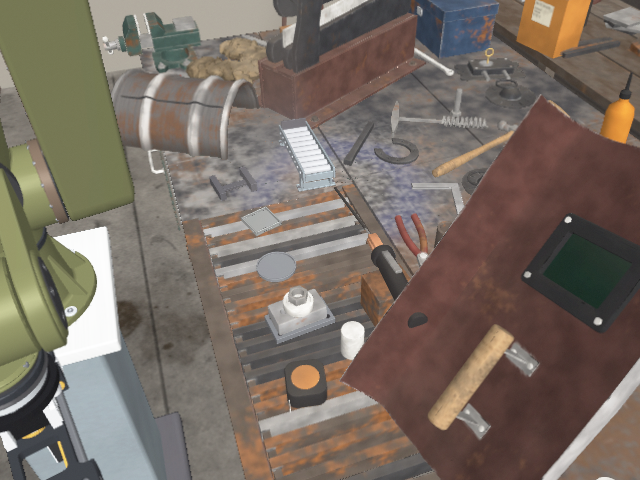

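View pics/top0.png

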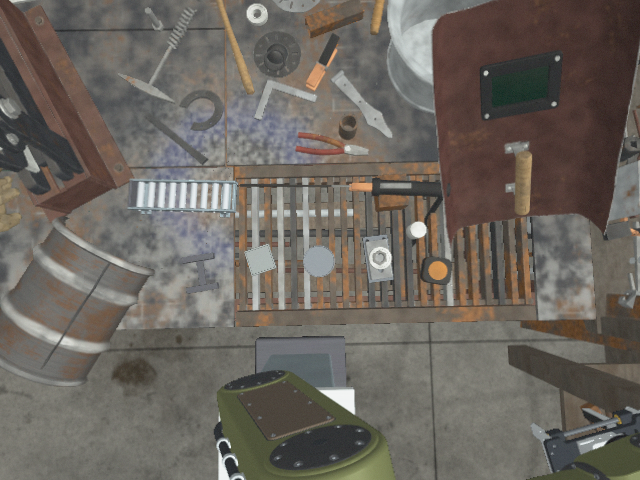

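Side view: stack at (298,310), dish (276,266), tray (261,220), plate stand (233,182), track (307,157), stub (352,340) and tape (306,383). In the top view: stack (379,258), dish (319,262), tray (260,260), stand (198,273), track (182,196). Nothing is hidden by the arm.

```bash
cat > h.py <<'E'
from station import ctrl
import numpy as np, cv2
from scipy.optimize import minimize, least_squares
M={n:{k:np.array(v) for k,v in ctrl.camera_model(n).items()} for n in("side","top")}
def proj(n,X):
    m=M[n]; c=np.atleast_2d(X)@m["R"].T+m["t"]; s=c[:,:2]/c[:,2:]
    s=s*(1+float(m["k1"])*(s**2).sum(1,keepdims=True)); K=m["intrinsics"]
    return s*[K[0,0],K[1,1]]+K[:2,2]
def tri(px):   # {cam:[u,v]} -> point, residual px
    f=lambda X:np.concatenate([proj(n,X)[0]-p for n,p in px.items()])
    r=least_squares(f,[.5,0,.02]); return r.x,np.abs(r.fun).max()
def box(lx,ly,lz,z0=0): return np.array([[x,y,z] for x in(-lx/2,lx/2) for y in(-ly/2,ly/2) for z in(z0,z0+lz)])
def cyl(d,h,n=32,ph=0):
    a=np.arange(n)*2*np.pi/n+ph; return np.array([[d/2*np.cos(t),d/2*np.sin(t),z] for t in a for z in(0,h)])
def place(P,q):
    c,s=np.cos(q[3]),np.sin(q[3]); return P@np.array([[c,-s,0],[s,c,0],[0,0,1]]).T+q[:3]
S=4
def render(n,parts,q):
    out=np.zeros((480*S,640*S),np.uint8)
    for P in parts:
        h=cv2.convexHull((proj(n,place(P,q))*S+S/2).astype(np.float32)); cv2.fillConvexPoly(out,np.round(h).astype(np.int32),1)
    return cv2.resize(out.astype(np.float32),(640,480),interpolation=cv2.INTER_AREA)
def fit(masks,parts,q0,ignore={},free=(0,1,2,3)):
    free=list(free); q0=np.array(q0,float)
    def cost(d):
        q=q0.copy(); q[free]+=d; c=0
        for n,m in masks.items():
            w=1-ignore.get(n,np.zeros((480,640))).astype(float); r=render(n,parts,q)
            c+=np.abs((r-m)*w).sum()/(m*w).sum()
        return c
    sc=np.array([.006,.006,.006,.2])[free]
    best=min((minimize(cost,sc*s,method="Nelder-Mead",options=dict(initial_simplex=np.vstack([sc*s]+[sc*s+np.eye(len(free))[i]*sc for i in range(len(free))]),xatol=1e-4,fatol=1e-4)) for s in(-.5,.5)),key=lambda r:r.fun)
    q=q0.copy(); q[free]+=best.x; return q,best.fun
MOD=dict(nut=[cyl(.0346,.016,6,np.pi/6)],bearing=[cyl(.052,.015)],drilled_block=[box(.05,.09,.028)],base_plate=[box(.11,.06,.012)],
 square_tray=[box(.062,.062,.009)],round_dish=[cyl(.077,.0075)],round_stub=[cyl(.038,.055)],
 plate_stand=[box(.014,.074,.02)+[-.036,0,0],box(.014,.074,.02)+[.036,0,0]],
 roller_track=[])
E
cat > a.py <<'E'
from h import *
import pickle
D={}
for n in("side","top"):
    ctrl.camera(n)
    for o in list(MOD)+["tape_measure"]:
        a=ctrl.masks_of(o,n); b=ctrl.place_of(o,n)
        D[o,n]=(a[:2],b[:2])
        print(o,n,[(round(x["confidence"],2),np.round(x["at"]).tolist(),int(x["pixels"].sum())) for x in a[:2]],[(round(x["confidence"],2),np.round(x["at"],1).tolist()) for x in b[:2]])
pickle.dump(D,open("D.pkl","wb"))
for o in list(MOD)+["tape_measure"]:
    if D[o,"side"][1] and D[o,"top"][1]: x,r=tri({n:D[o,n][1][0]["at"] for n in("side","top")}); print(o,x.round(4),round(r,2))
E
python3 a.py
```

```text
nut side [(0.82, [300.0, 293.0], 326)] []
bearing side [(0.8, [298.0, 310.0], 425)] [(0.84, [299.1, 308.3])]
drilled_block side [(0.98, [291.0, 318.0], 1072)] [(0.78, [298.1, 317.2])]
base_plate side [(0.59, [299.0, 328.0], 571)] [(0.64, [299.1, 321.8]), (0.64, [260.8, 217.1])]
square_tray side [(0.59, [263.0, 221.0], 711), (0.58, [352.0, 337.0], 768)] [(0.75, [263.0, 224.6])]
round_dish side [(0.94, [277.0, 265.0], 971)] [(0.84, [276.6, 264.2])]
round_stub side [(0.93, [353.0, 337.0], 777)] [(0.69, [351.8, 348.7]), (0.36, [307.7, 395.0])]
plate_stand side [(0.66, [234.0, 186.0], 569)] [(0.67, [233.4, 186.4]), (0.56, [299.7, 319.9])]
roller_track side [(0.76, [308.0, 154.0], 2517)] [(0.61, [304.5, 164.5])]
tape_measure side [(0.75, [305.0, 383.0], 1786)] [(0.73, [308.1, 393.2])]
nut top [] [(0.51, [379.7, 257.4])]
bearing top [(0.48, [384.0, 267.0], 245)] [(0.75, [379.5, 258.4])]
drilled_block top [(0.88, [376.0, 259.0], 552)] [(0.95, [378.8, 258.0])]
base_plate top [(0.82, [370.0, 244.0], 306), (0.56, [377.0, 258.0], 486)] [(0.87, [373.9, 255.9])]
square_tray top [(0.71, [260.0, 258
[... 172 characters left out ...]
, 248)] [(0.81, [411.6, 230.0]), (0.39, [439.0, 269.7])]
plate_stand top [(0.57, [202.0, 270.0], 560)] [(0.61, [202.0, 273.7]), (0.36, [319.7, 259.9])]
roller_track top [(0.61, [181.0, 196.0], 3384)] [(0.85, [183.7, 203.6]), (0.27, [437.0, 264.7])]
tape_measure top [(0.7, [436.0, 271.0], 785)] [(0.62, [434.8, 268.7])]
bearing [ 0.4528 -0.2262  0.0392] 0.43
drilled_block [ 0.4514 -0.2269  0.0175] 0.82
base_plate [ 0.4559 -0.2179 -0.0064] 1.49
square_tray [ 0.4612  0.0544 -0.0022] 1.06
round_dish [ 0.4508 -0.0844  0.0134] 0.26
round_stub [ 0.5183 -0.3102  0.0035] 0.58
plate_stand [0.4268 0.1938 0.0073] 0.53
roller_track [ 0.6034  0.2414 -0.0082] 2.43
tape_measure [ 0.4243 -0.3637 -0.0021] 0.45
```

```bash
cat > crop.py <<'E'
import cv2,numpy as np
def tile(im,x,y,w,h,k):
    t=cv2.resize(im[y:y+h,x:x+w],None,fx=k,fy=k,interpolation=cv2.INTER_CUBIC)
    for c in range(-(-x//10)*10,x+w,10):
        L=10 if c%50==0 else 4; X=int((c-x+.5)*k); cv2.line(t,(X,0),(X,L),(0,255,255),1)
        if c%20==0: cv2.putText(t,str(c),(X-10,20),0,.35,(0,255,255),1)
    for r in range(-(-y//10)*10,y+h,10):
        Y=int((r-y+.5)*k); cv2.line(t,(0,Y),(5,Y),(0,255,255),1)
        if r%20==0: cv2.putText(t,str(r),(7,Y+4),0,.35,(0,255,255),1)
    return t
E
python3 - <<'E'
import cv2,numpy as np
from crop import tile
s=cv2.imread("pics/side0.png");t=cv2.imread("pics/top0.png")
cv2.imwrite("pics/c1.png",np.hstack([tile(s,260,276,80,74,5),tile(t,350,225,80,74,5)]))
cv2.imwrite("pics/c2.png",np.vstack([np.hstack([tile(s,200,110,160,120,2.5),tile(s,210,200,100,75,4)]),np.hstack([tile(t,120,160,133,100,3),tile(t,170,230,133,100,3)])[:300,:800]]))
E
```

```text
Traceback (most recent call last):
ValueError: all the input array dimensions except for the concatenation axis must match exactly, but along dimension 1, the array at index 0 has size 800 and the array at index 1 has size 798
```

View pics/c1.png

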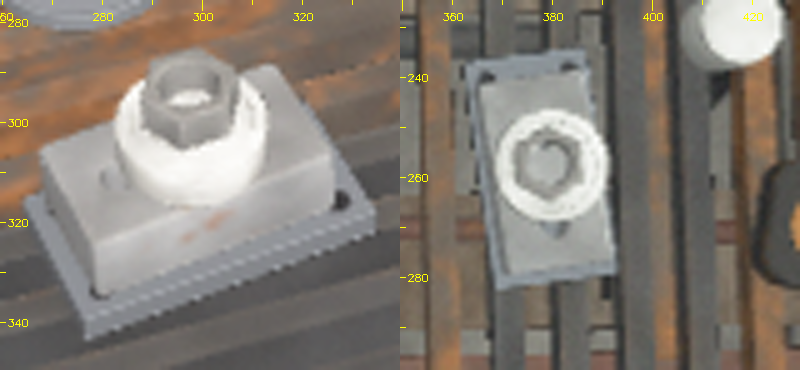

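Run:
```python
import cv2,numpy as np
from crop import tile
s=cv2.imread("pics/side0.png");t=cv2.imread("pics/top0.png")
a=tile(s,200,110,160,120,2.5);b=tile(s,240,200,80,60,5)
c=tile(t,120,170,133,60,3);d=tile(t,170,230,133,60,3)
cv2.imwrite("pics/c2.png",np.vstack([np.hstack([a,b]),np.hstack([c,d])[:,:798].repeat(1,0) if c.shape[1]*2==800 else cv2.resize(np.hstack([c,d]),(800,180))]))
```

```text
(no output)
```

View pics/c2.png

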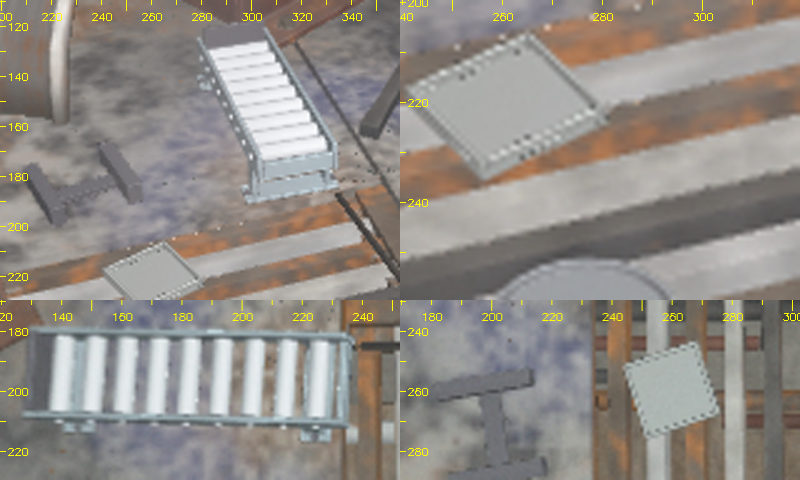

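Stack is aligned, with its long axis nearly vertical in the top view and about 8° of tilt; block top corners in the side view are near (267,305), (278,323), (326,306), (314,289). Nine rollers show, and the low end with the stop is the nearer/right end (top view 235,197). Stand and tray need a closer crop.

Run:
```python
import cv2,numpy as np
from crop import tile
s=cv2.imread("pics/side0.png");t=cv2.imread("pics/top0.png")
cv2.imwrite("pics/c3.png",np.vstack([np.hstack([tile(s,200,160,66,50,6),tile(t,172,245,66,50,6)]),np.hstack([tile(s,238,205,66,50,6),tile(t,235,238,66,50,6)])]))
```

```text
(no output)
```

View pics/c3.png

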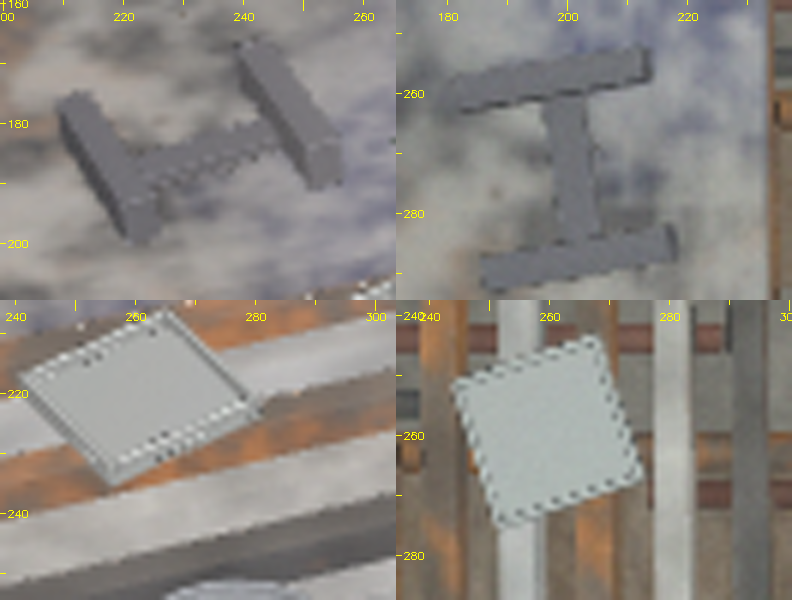

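```bash
cat > b.py <<'E'
from h import *
import pickle
D=pickle.load(open("D.pkl","rb"))
def cf(obs,q0,free=(0,1,2,3)):  # obs: cam->(model pts, px)
    free=list(free);q0=np.array(q0,float)
    def f(d):
        q=q0.copy();q[free]+=d
        return np.concatenate([(proj(n,place(np.array(P,float),q))-np.array(U)).ravel() for n,(P,U) in obs.items()])
    r=least_squares(f,np.zeros(len(free)),loss="soft_l1");q=q0.copy();q[free]+=r.x
    return q,np.abs(f(r.x)).round(1).reshape(-1,2).tolist()
T=lambda c,k,x,y:[x+c[0]/k-.5,y+c[1]/k-.5]
s1=lambda L:[T(c,5,260,276) for c in L]; t1=lambda L:[T((c[0]-400,c[1]),5,350,225) for c in L]
if __name__=="__main__":
    h=.028;P=[[-.025,-.045,h],[.025,-.045,h],[.025,.045,h],[-.025,.045,h]]
    # block: own y taken along world -x.. use yaw so that y axis ~ +x : yaw=-90+8
    # top view: TL,TR,BR,BL ; up=+x(own +y), left=+y (own -x)
    TP=[[-.025,.045,h],[.025,.045,h],[.025,-.045,h],[-.025,-.045,h]]
    SP=[[-.025,-.045,h],[.025,-.045,h],[.025,.045,h],[-.025,.045,h],[.025,-.045,0],[.025,.045,0]]
    o={"top":(TP,t1([(480,82),(590,70),(613,268),(502,278)])),"side":(SP,s1([(40,148),(92,238),(333,152),(272,67),(100,296),(335,207)]))}
    print("block",cf(o,[.45,-.23,.012,-1.45]))
    Q=[[.055,.03,.012],[.055,-.03,.012],[-.055,-.03,.012],[-.055,.03,.012]]
    o={"top":(Q,t1([(467,65),(585,50),(616,272),(498,289)])),"side":([[-.055,.03,.012],[-.055,-.03,0],[.055,-.03,0]],s1([(25,198),(88,342),(375,228)]))}
    print("plate",cf(o,[.45,-.23,0,.12]))
    s=lambda L:[T(c,6,200,160) for c in L];t=lambda L:[T((c[0]-396,c[1]),6,172,245) for c in L]
    a,b,y,z=.029,.043,.037,.02
    o={"top":([[b,y,z],[b,-y,z],[a,-y,z],[a,y,z],[-a,y,z],[-a,-y,z],[-b,-y,z],[-b,y,z]],t([(446,80),(640,47),(643,82),(455,113),(480,260),(667,228),(674,260),(485,292)])),
     "side":([[-b,y,z],[-a,y,z],[-b,-y,z],[-a,-y,z],[a,y,z],[b,y,z],[a,-y,z],[b,-y,z]],s([(58,98),(82,92),(125,200),(155,195),(235,45),(260,40),(305,145),(335,140)]))}
    print("stand",cf(o,[.43,.19,0,.17]))
    s=lambda L:[T((c[0],c[1]-300),6,238,205) for c in L];t=lambda L:[T((c[0]-396,c[1]-300),6,235,238) for c in L]
    w=.031;z=.009;C=[[w,w,z],[w,-w,z],[-w,-w,z],[-w,w,z]]
    o={"top":(C,t([(598,335),(643,477),(500,525),(453,383)])[:0]+t([(453,383),(598,335),(643,477),(500,525)])),"side":([C[0],C[1],C[2],C[3]],s([(18,375),(165,310),(262,405),(110,472)]))}
    # try both assignments by rolling the model corners
    for k in range(2):
        for j in range(4):
            q=cf({"top":(np.roll(C,k,0),o["top"][1]),"side":(np.roll(C,j,0),o["side"][1])},[.46,.055,0,.3])
            if max(map(max,q[1]))<3: print("tray",k,j,q)
    s=lambda L:[T(c,2.5,200,110) for c in L]
    R=lambda x,y:[x,y,.045-.12*x]
    o={"top":([R(-.104,-.0295),R(-.104,.0295),R(.104,-.0295),R(.104,.0295)],[[140.1,206.8],[140.1,181.5],[225.2,208.2],[225.2,183.8]]),
       "side":([R(-.104,-.0295),R(-.104,.0295),R(.104,-.0295),R(.104,.0295)],s([(215,55),(268,42),(262,160),(325,145)]))}
    print("track",cf(o,[.6,.24,0,-1.6]))
    for o,q in(("round_dish",[.45,-.084,0,0]),("round_stub",[.518,-.31,0,0])):
        ms={n:D[o,n][0][0]["pixels"].astype(float) for n in("side","top")}
        print(o,fit(ms,MOD[o],q,free=(0,1,2)))
    # bearing by top circle and block height; nut by top-face corners
    f=lambda n,u,z:least_squares(lambda X:proj(n,[X[0],X[1],z])[0]-u,[.45,-.23]).x
    print("bearing top",f("top",[379.9,257.5],.055),"nut top",f("top",[379.3,257.0],.071))
    for n in("side",): print("nut side",f(n,[260+190/5-.5,276+82/5-.5],.071))
E
python3 b.py
```

```text
block (array([ 0.44997694, -0.22320889,  0.01748259, -1.46342555]), [[0.2, 0.3], [0.9, 0.0], [0.0, 1.0], [0.7, 0.2], [1.0, 1.4], [0.6, 1.3], [0.7, 0.4], [0.7, 2.1], [1.0, 0.4], [0.5, 0.2]])
plate (array([ 0.45333718, -0.22457061,  0.00549515,  0.11849624]), [[1.1, 0.6], [0.1, 1.1], [1.0, 0.4], [0.5, 0.6], [1.2, 0.3], [0.1, 0.2], [1.1, 0.4]])
stand (array([0.42749304, 0.19630856, 0.00538795, 0.15584199]), [[0.7, 0.2], [0.4, 0.3], [0.1, 0.3], [0.1, 0.2], [0.3, 0.2], [0.0, 0.2], [0.2, 0.4], [0.2, 0.8], [1.2, 0.3], [0.7, 0.5], [0.8, 1.1], [0.3, 0.0], [0.7, 0.1], [0.9, 0.8], [0.2, 0.5], [1.1, 0.5]])
tray 0 1 (array([0.45623662, 0.0554703 , 0.00332084, 0.29841552]), [[0.5, 0.1], [0.1, 0.3], [0.6, 0.7], [0.5, 1.0], [0.1, 0.5], [0.7, 0.1], [0.4, 0.7], [0.0, 0.1]])
tray 1 2 (array([ 0.45623662,  0.0554703 ,  0.00332084, -1.27238079]), [[0.5, 0.1], [0.1, 0.3], [0.6, 0.7], [0.5, 1.0], [0.1, 0.5], [0.7, 0.1], [0.4, 0.7], [0.0, 0.1]])
track (array([ 0.61349252,  0.23964515, -0.02518189, -1.61058064]), [[5.2, 1.0], [4.0, 0.5], [0.6, 0.8], [1.4, 1.0], [2.6, 1.8], [0.6, 0.6], [1.5, 13.2], [1.6, 14.3]])
round_dish (array([ 0.45036966, -0.08285723,  0.00362151,  0.        ]), np.float64(0.08998925602521854))
round_stub (array([ 0.51580776, -0.31173379,  0.00344746,  0.        ]), np.float64(0.2949380111678499))
bearing top [ 0.45333525 -0.22494831] nut top [ 0.45398856 -0.22151292]
nut side [ 0.45452066 -0.21782589]
```

```bash
cat > tr.py <<'E'
from b import *
s=lambda L:[T(c,2.5,200,110) for c in L]
for sg in(1,-1):
    R=lambda x,y:[x,y,.045-.12*x*sg]
    pts=[R(-.104,-.0295),R(-.104,.0295),R(.104,-.0295),R(.104,.0295)]
    U={"top":[[140.1,206.8],[140.1,181.5],[225.2,208.2],[225.2,183.8]],"side":s([(215,55),(268,42),(262,160),(325,145)])}
    print(sg,cf({k:(pts,U[k]) for k in U},[.6,.24,0,-1.6]))
    for i in(0,1,2,3): print(tri({k:U[k][i] for k in U}))
E
python3 tr.py
python3 - <<'E'
import cv2,numpy as np
from crop import tile
s=cv2.imread("pics/side0.png");t=cv2.imread("pics/top0.png")
cv2.imwrite("pics/c4.png",np.vstack([tile(s,270,110,80,90,4).transpose(1,0,2)[:0].reshape(0,800,3) if 0 else np.hstack([tile(s,270,112,80,90,4.2),np.zeros((378,464-0,3),np.uint8)]),tile(t,120,172,130,34,1)[:0].reshape(0,800,3) if 0 else np.zeros((0,800,3),np.uint8)]))
a=tile(t,120,170,116,50,4); im=cv2.imread("pics/c4.png"); im[:a.shape[0],336:336+464]=a; cv2.imwrite("pics/c4.png",im)
E
```

```text
1 (array([ 0.61349252,  0.23964515, -0.02518189, -1.61058064]), [[5.2, 1.0], [4.0, 0.5], [0.6, 0.8], [1.4, 1.0], [2.6, 1.8], [0.6, 0.6], [1.5, 13.2], [1.6, 14.3]])
(array([0.58789012, 0.33119532, 0.03450376]), np.float64(1.1981314764814783))
(array([0.64493919, 0.33105247, 0.03745574]), np.float64(0.1018687752946903))
(array([0.57568116, 0.12978114, 0.04902064]), np.float64(0.0151930694217981))
(array([0.63297176, 0.12895577, 0.05129554]), np.float64(0.18365380156799915))
-1 (array([ 0.61031253,  0.23122882, -0.00308173, -1.63309421]), [[1.4, 0.6], [0.4, 0.1], [0.2, 0.2], [1.2, 0.6], [1.9, 0.9], [0.2, 2.3], [0.6, 1.8], [0.5, 0.3]])
(array([0.58789012, 0.33119532, 0.03450376]), np.float64(1.1981314764814783))
(array([0.64493919, 0.33105247, 0.03745574]), np.float64(0.1018687752946903))
(array([0.57568116, 0.12978114, 0.04902064]), np.float64(0.0151930694217981))
(array([0.63297176, 0.12895577, 0.05129554]), np.float64(0.18365380156799915))
```

View pics/c4.png

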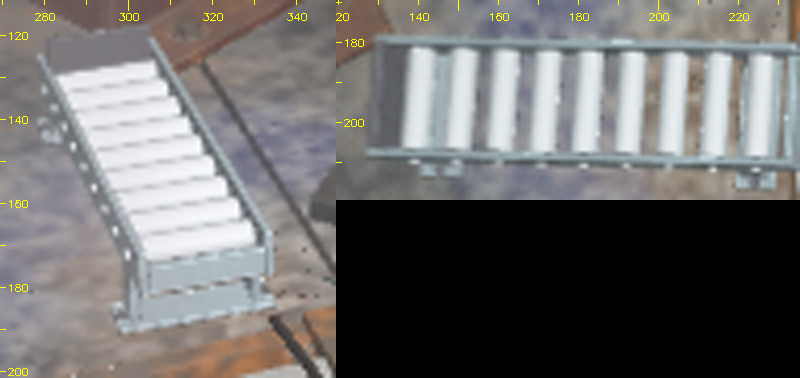

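The dark stop slab is at the far end (side 298,120; top 133,195), and triangulated roller heights (35 mm far, 50 mm near) confirm it: the track falls toward +y, so its upper half is the near end. I'll refit it.

```bash
cat > tr.py <<'E'
from b import *
s=lambda L:[T(c,4.2,270,112) for c in L]; t=lambda L:[T((c[0]-336,c[1]),4,120,170) for c in L]
R=lambda x,y:[x,y,.045-.12*x]
# +x far(left in top); own +y = world -x = image down in top
pts=[R(.104,.029),R(.104,-.029),R(-.104,.029),R(-.104,-.029)]
U={"top":t([(419,149),(419,47),(761,155),(761,55)]),"side":s([(60,80),(155,70),(143,247),(253,232)])}
print(cf({k:(pts,U[k]) for k in U},[.6,.24,0,1.5]))
E
python3 tr.py
```

```text
(array([6.09493280e-01, 2.29443488e-01, 8.95013939e-04, 1.50968822e+00]), [[1.4, 0.6], [0.4, 0.6], [0.3, 0.0], [1.1, 0.1], [0.3, 0.8], [0.1, 0.5], [0.3, 0.4], [0.0, 0.5]])
```

```bash
cat > go.py <<'E'
import sys,numpy as np
from scipy.spatial.transform import Rotation as Ro
from station import ctrl
def rows(tgt,tilt=0):   # tgt x y z yaw ; tilt: about tool y
    o=ctrl.get_obs(); R0=Ro.from_euler("xyz",o["eef_rot"]); 
    R1=Ro.from_euler("xyz",[np.pi,0,tgt[3]])*Ro.from_rotvec([0,tilt,0])
    d=R0.inv().apply(np.array(tgt[:3])-o["ee_pos"]); w=(R0.inv()*R1).as_rotvec(degrees=True)
    n=max(np.linalg.norm(d)/.0417,np.linalg.norm(w)/7.16)
    print((d/.03).round(3).tolist(),(w/6).round(3).tolist(),"rows>=%.1f"%n)
if __name__=="__main__":
    a=list(map(float,sys.argv[1:])); rows(a[:4],a[4] if len(a)>4 else 0)
E
python3 - <<'E'
from b import *
m={"side":D["nut","side"][0][0]["pixels"].astype(float)}
for y in(-.3,-.1,.1,.3): print(fit(m,MOD["nut"],[.454,-.222,.058,y],free=(0,1,3)))   # MOD hex: corners at 30deg -> flats face own x
E
python3 go.py .4535 -.223 .18 0
```

```text
(array([ 0.4536897 , -0.22037878,  0.058     , -0.53034535]), np.float64(0.09164110429447853))
(array([ 0.45408358, -0.22083809,  0.058     ,  0.2289602 ]), np.float64(0.11196319018404909))
(array([ 0.45352158, -0.22072452,  0.058     ,  0.48102594]), np.float64(0.08857361963190184))
(array([ 0.45373872, -0.2207249 ,  0.058     ,  0.46308868]), np.float64(0.09049079754601227))
[12.832, -7.419, 0.849] [0.0, -0.0, 2.366] rows>=10.7
```

Emit:
step_arm:
  plan:
    - [[12.83, -7.42, 0.85, 0, 0, 2.37], [12.83, -7.42, 0.85, 0, 0, 2.37], [12.83, -7.42, 0.85, 0, 0, 2.37], [12.83, -7.42, 0.85, 0, 0, 2.37], [12.83, -7.42, 0.85, 0, 0, 2.37], [12.83, -7.42, 0.85, 0, 0, 2.37], [12.83, -7.42, 0.85, 0, 0, 2.37], [12.83, -7.42, 0.85, 0, 0, 2.37]]
  grip: 0.75

```text
time_s: 2.87
ee_pos: [0.3715, -0.3022, 0.1868]
eef_rot: [3.141, -0.0, -0.001]
force: [-0.0, -1.8, 0.1]
grip_width: 0.0709
grip_force: 0.0
```

```bash
python3 go.py .4535 -.223 .0625 0; python3 go.py .4535 -.223 .12 0
```

```text
[2.73, -2.645, 4.142] [0.004, -0.004, -0.005] rows>=4.0
[2.73, -2.644, 2.225] [0.004, -0.004, -0.005] rows>=3.2
```

Emit:
step_arm:
  plan:
    - [[2.7, -2.6, 2, 0, 0, 0], [2.7, -2.6, 2, 0, 0, 0], [2.7, -2.6, 2, 0, 0, 0], [2.7, -2.6, 2, 0, 0, 0], [2.7, -2.6, 2, 0, 0, 0], [2.7, -2.6, 2, 0, 0, 0]]

```text
time_s: 3.37
ee_pos: [0.4513, -0.2263, 0.1269]
eef_rot: [3.141, -0.0, 0.0]
force: [-0.1, -0.5, 0.2]
grip_width: 0.0707
grip_force: 0.0
```

```bash
python3 go.py .4535 -.223 .0625 0
python3 - <<'E'
from h import *
import cv2
from crop import tile
s=ctrl.camera("side")[:,:,::-1];t=ctrl.camera("top")[:,:,::-1]
print(ctrl.get_obs()["ee_pos"],proj("side",ctrl.get_obs()["ee_pos"]),proj("top",ctrl.get_obs()["ee_pos"]))
cv2.imwrite("pics/d1.png",np.hstack([tile(s.copy(),250,250,90,110,4),tile(t.copy(),340,215,90,110,4)]))
E
```

```text
[0.072, -0.11, 2.147] [0.002, -0.0, 0.001] rows>=1.5
[ 0.45109888 -0.2270435   0.1274674 ] [[295.58391631 272.37877326]] [[385.37267595 257.36243892]]
```

View pics/d1.png

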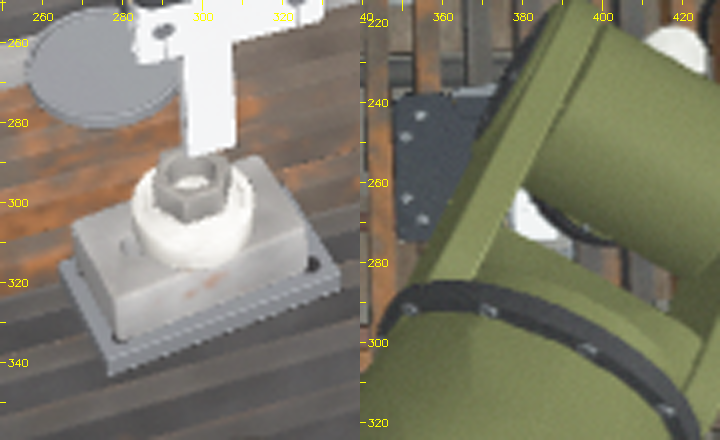

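Run:
```python
from h import *
e=np.array([ 0.45109888,-0.2270435,0.1274674 ])
for dy in(.0354,.0479):
    for dx in(-.008,.008): print(dy,dx,proj("side",e+[dx,-dy,0]).round(1))
```

```text
0.0354 -0.008 [[297.3 288.9]]
0.0354 0.008 [[307.1 286.4]]
0.0479 -0.008 [[299.7 294.6]]
0.0479 0.008 [[309.6 292. ]]
```

Side view: the near finger's tip shows at about (297–308, 287), within about 1 px of the projection of the TCP pose, so the side calibration is good. The arm hides the stack from the top camera. Now down to the nut.

Emit:
step_arm:
  plan:
    - [[0.07, -0.11, 1, 0, 0, 0], [0.07, -0.11, 1.6, 0, 0, 0], [0.07, -0.11, 2.15, 0, 0, 0], [0.07, -0.11, 2.15, 0, 0, 0], [0.07, -0.11, 2.15, 0, 0, 0], [0.07, -0.11, 2.15, 0, 0, 0]]

```text
time_s: 3.97
ee_pos: [0.4538, -0.2236, 0.0636]
eef_rot: [3.141, -0.002, -0.001]
force: [0.3, 0.0, -1.2]
grip_width: 0.0705
grip_force: 0.0
```

Emit:
step_arm:
  plan:
    - [[0, 0, 0, 0, 0, 0], [0, 0, 0, 0, 0, 0], [0, 0, 0, 0, 0, 0], [0, 0, 0, 0, 0, 0], [0, 0, 0, 0, 0, 0], [0, 0, 0, 0, 0, 0]]
  grip: 0.2
  squeeze: 15

```text
time_s: 4.47
ee_pos: [0.4536, -0.2226, 0.0622]
eef_rot: [3.142, -0.0, -0.0]
force: [-0.3, -0.3, -0.1]
grip_width: 0.0338
grip_force: 0.0
```

Emit:
step_arm:
  plan:
    - [[0, 0, 0, 0, 0, 0], [0, 0, 0, 0, 0, 0], [0, 0, 0, 0, 0, 0], [0, 0, 0, 0, 0, 0]]

```text
time_s: 4.8
ee_pos: [0.4536, -0.2226, 0.0622]
eef_rot: [-3.142, -0.0, -0.0]
force: [-0.6, 0.8, 1.1]
grip_width: 0.03
grip_force: 15.0
```

Emit:
step_arm:
  plan:
    - [[0, 0, -1.2, 0, 0, 0], [0, 0, -2.4, 0, 0, 0], [0.09, -1.4, -2.6, 0, 0, 0], [0.09, -9.27, -2.6, 0, 0, 0], [0.09, -9.27, -2.6, 0, 0, 0], [0.09, -9.27, -2.6, 0, 0, 0], [0.09, -9.27, -2.6, 0, 0, 0], [0.09, -9.27, -2.6, 0, 0, 0]]

```text
time_s: 5.47
ee_pos: [0.4558, 0.0287, 0.1402]
eef_rot: [-3.142, -0.0, -0.001]
force: [0.6, -0.7, -0.0]
grip_width: 0.0299
grip_force: 15.0
```

Emit:
step_arm:
  plan:
    - [[0, -2.1, 0, 0, 0, 0], [0, -2.1, 0, 0, 0, 0], [0, -2.1, 0, 0, 0, 0], [0, -2.1, 0, 0, 0, 0]]

```text
time_s: 5.8
ee_pos: [0.4562, 0.0906, 0.1399]
eef_rot: [3.141, 0.0, 0.002]
force: [0.4, -0.2, -0.1]
grip_width: 0.03
grip_force: 15.0
```

```bash
python3 go.py .4562 .0555 .0105 0
```

```text
[0.0, 1.168, 4.315] [0.002, 0.003, 0.019] rows>=3.2
```

Emit:
step_arm:
  plan:
    - [[0, 1.18, 1, 0, 0, 0], [0, 1.18, 2, 0, 0, 0], [0, 1.18, 3, 0, 0, 0], [0, 1.18, 3.5, 0, 0, 0], [0, 1.18, 3.5, 0, 0, 0], [0, 1.18, 3.5, 0, 0, 0]]

```text
time_s: 6.3
ee_pos: [0.4562, 0.0535, 0.0351]
eef_rot: [3.141, 0.001, -0.002]
force: [0.6, 0.7, 0.2]
grip_width: 0.0296
grip_force: 15.0
```

```bash
python3 go.py .4562 .0555 .0105 0;python3 - <<'E'
from h import *
import cv2
from crop import tile
s=ctrl.camera("side")[:,:,::-1]
o=ctrl.get_obs();print(o["ee_pos"],proj("side",o["ee_pos"]))
cv2.imwrite("pics/d2.png",tile(s.copy(),220,180,80,70,6))
E
```

```text
[0.0, -0.068, 0.819] [0.001, 0.012, -0.016] rows>=0.6
[0.45686121 0.05375358 0.03597551] [[260.39156242 210.99949456]]
```

View pics/d2.png

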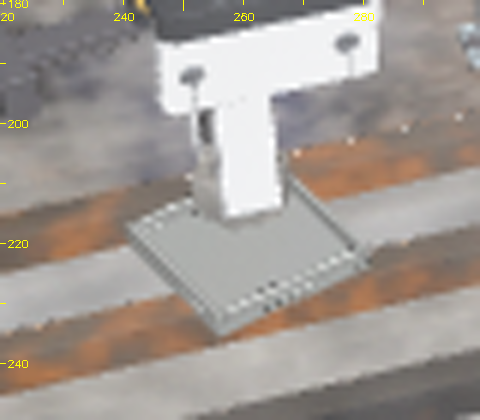

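The nut hangs over the tray, with the near finger tip at (260,215) and the tray centre at (260,221), consistent with the fit. Lowering.

Emit:
step_arm:
  plan:
    - [[0, -0.05, 0.4, 0, 0, 0], [0, -0.05, 0.7, 0, 0, 0], [0, -0.05, 0.83, 0, 0, 0], [0, -0.05, 0.83, 0, 0, 0], [0, -0.05, 0.83, 0, 0, 0], [0, -0.05, 0.83, 0, 0, 0]]

```text
time_s: 6.85
ee_pos: [0.4566, 0.0559, 0.0107]
eef_rot: [-3.142, -0.001, -0.0]
force: [-0.5, -0.3, -0.6]
grip_width: 0.0299
grip_force: 15.0
```

Emit:
step_arm:
  plan:
    - [[0, 0, 0, 0, 0, 0], [0, 0, 0, 0, 0, 0], [0, 0, 0, 0, 0, 0], [0, 0, 0, 0, 0, 0]]
  grip: 0.5

```text
time_s: 7.18
ee_pos: [0.4564, 0.0559, 0.0103]
eef_rot: [3.142, -0.0, -0.0]
force: [-0.1, 0.1, -0.4]
grip_width: 0.0464
grip_force: 0.0
```

Emit:
step_arm:
  plan:
    - [[0, 0, -1, 0, 0, 0], [0, 0, -2, 0, 0, 0], [0, 0, -3.3, 0, 0, 0], [0, 2, -4, 0, 0, 0], [-0.1, 9.3, -4, 0, 0, 0], [-0.1, 9.3, -4, 0, 0, 0], [-0.1, 9.3, -4, 0, 0, 0], [-0.1, 9.3, -4, 0, 0, 0]]

```text
time_s: 7.85
ee_pos: [0.4537, -0.1519, 0.1284]
eef_rot: [3.141, -0.001, -0.0]
force: [0.9, 0.5, 0.0]
grip_width: 0.0469
grip_force: 0.0
```

Emit:
step_arm:
  plan:
    - [[0, 1.8, 0, 0, 0, 0], [0, 1.8, 0, 0, 0, 0], [0, 1.8, 0, 0, 0, 0], [0, 1.8, 0, 0, 0, 0]]
  grip: 0.82

```text
time_s: 8.18
ee_pos: [0.4539, -0.2038, 0.1277]
eef_rot: [-3.141, 0.001, -0.002]
force: [0.3, 0.5, 0.5]
grip_width: 0.0704
grip_force: 0.0
```

```bash
python3 go.py .4533 -.224 .047 0;python3 - <<'E'
from h import *
import cv2
from crop import tile
s=ctrl.camera("side")[:,:,::-1];t=ctrl.camera("top")[:,:,::-1]
cv2.imwrite("pics/d3.png",np.vstack([np.hstack([tile(s.copy(),230,195,66,50,6),tile(t.copy(),227,238,66,50,6)]),np.hstack([tile(s.copy(),258,276,66,50,6),tile(t.copy(),350,225,66,50,6)])]))
E
```

```text
[-0.018, 0.676, 2.69] [-0.005, 0.005, -0.015] rows>=2.0
```

View pics/d3.png

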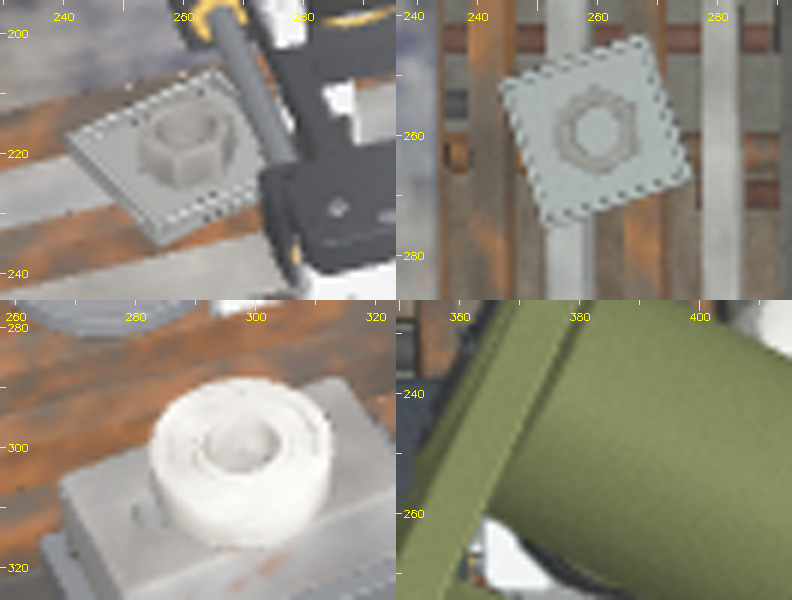

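The nut lies flat and centred in the tray (top 260,259). In the side view the bearing's bore is at about (298,299).

```bash
python3 - <<'E'
from h import *
print(least_squares(lambda X:proj("side",[X[0],X[1],.055])[0]-[298,299.4],[.45,-.22]).x)
E
python3 go.py .453 -.224 .047 0
```

```text
[ 0.45394232 -0.22018002]
[-0.04, 0.711, 2.697] [-0.003, 0.002, 0.007] rows>=2.0
```

Emit:
step_arm:
  plan:
    - [[-0.03, 0.66, 1, 0, 0, 0], [-0.03, 0.66, 2, 0, 0, 0], [-0.03, 0.66, 2.5, 0, 0, 0], [-0.03, 0.66, 2.69, 0, 0, 0], [-0.03, 0.66, 2.69, 0, 0, 0], [-0.03, 0.66, 2.69, 0, 0, 0]]

```text
time_s: 8.78
ee_pos: [0.4539, -0.2232, 0.0482]
eef_rot: [3.141, -0.001, 0.001]
force: [-0.4, 0.6, -0.0]
grip_width: 0.0769
grip_force: 0.0
```

Emit:
step_arm:
  plan:
    - [[0, 0, 0, 0, 0, 0], [0, 0, 0, 0, 0, 0], [0, 0, 0, 0, 0, 0], [0, 0, 0, 0, 0, 0], [0, 0, 0, 0, 0, 0], [0, 0, 0, 0, 0, 0]]
  grip: 0.4
  squeeze: 15

```text
time_s: 9.28
ee_pos: [0.4535, -0.2238, 0.0477]
eef_rot: [3.141, -0.001, -0.0]
force: [-1.1, 2.4, 6.2]
grip_width: 0.0512
grip_force: 15.0
```

Emit:
step_arm:
  plan:
    - [[0, 0, 0, 0, 0, 0], [0, 0, 0, 0, 0, 0], [0, 0, -1, 0, 0, 0], [0, 0, -2, 0, 0, 0], [-0.1, -4.69, -2, 0, 0, 0], [-0.1, -4.69, -2, 0, 0, 0], [-0.1, -4.69, -2, 0, 0, 0], [-0.1, -4.69, -2, 0, 0, 0]]

```text
time_s: 9.95
ee_pos: [0.4495, -0.0795, 0.1072]
eef_rot: [-3.141, 0.001, 0.001]
force: [-0.3, -1.2, -1.8]
grip_width: 0.0512
grip_force: 15.0
```

Emit:
step_arm:
  plan:
    - [[0, 0, 0, 0, 0, 0], [0, 0, 0, 0, 0, 0], [0, 0, 0, 0, 0, 0]]

```text
time_s: 10.2
ee_pos: [0.4504, -0.0837, 0.1072]
eef_rot: [3.141, 0.0, -0.001]
force: [1.2, -0.5, -1.2]
grip_width: 0.051
grip_force: 15.0
```

```bash
python3 go.py .4504 -.0829 .0112 0;python3 - <<'E'
from h import *
import cv2
from crop import tile
s=ctrl.camera("side")[:,:,::-1]
cv2.imwrite("pics/d4.png",tile(s.copy(),235,225,90,120,5))
E
```

```text
[0.002, -0.026, 3.201] [0.002, 0.001, -0.005] rows>=2.3
```

View pics/d4.png

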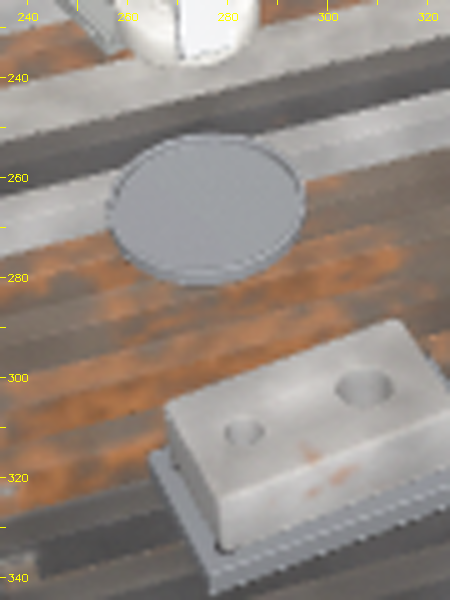

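The bearing is in the gripper (side ~(272,232)), the dish is clear at (276,266), and block and plate stay put.

Emit:
step_arm:
  plan:
    - [[0, -0.02, 1, 0, 0, 0], [0, -0.02, 2, 0, 0, 0], [0, -0.02, 2.6, 0, 0, 0], [0, -0.02, 3, 0, 0, 0], [0, -0.02, 3.2, 0, 0, 0], [0, -0.02, 3.2, 0, 0, 0], [0, -0.02, 3.2, 0, 0, 0]]

```text
time_s: 10.83
ee_pos: [0.4504, -0.0832, 0.0114]
eef_rot: [3.142, 0.0, -0.002]
force: [0.8, 0.9, -1.9]
grip_width: 0.0511
grip_force: 15.0
```

Emit:
step_arm:
  plan:
    - [[0, 0, 0, 0, 0, 0], [0, 0, 0, 0, 0, 0], [0, 0, 0, 0, 0, 0], [0, 0, 0, 0, 0, 0]]
  grip: 0.75

```text
time_s: 11.17
ee_pos: [0.4505, -0.0826, 0.0117]
eef_rot: [3.141, -0.001, -0.001]
force: [-0.4, -0.1, -0.8]
grip_width: 0.07
grip_force: 0.0
```

Emit:
step_arm:
  plan:
    - [[0, 0, -1, 0, 0, 0], [0, 0, -2, 0, 0, 0], [0, 0, -3, 0, 0, 0], [0, 4.7, -3.3, 0, 0, -1.07], [0, 4.7, -3.3, 0, 0, -1.07], [0, 4.7, -3.3, 0, 0, -1.07], [0, 4.7, -3.3, 0, 0, -1.07], [0, 4.7, -3.3, 0, 0, -1.07]]
  grip: 0.9

```text
time_s: 11.83
ee_pos: [0.4501, -0.2269, 0.1107]
eef_rot: [3.14, -0.001, 0.108]
force: [0.7, 0.3, 0.5]
grip_width: 0.0845
grip_force: 0.0
```

Emit:
step_arm:
  plan:
    - [[0, 0, 0, 0, 0, 0], [0, 0, 0, 0, 0, 0], [0, 0, 0, 0, 0, 0]]

```text
time_s: 12.08
ee_pos: [0.4503, -0.2224, 0.1103]
eef_rot: [-3.141, 0.0, 0.113]
force: [0.8, -0.1, 0.4]
grip_width: 0.0847
grip_force: 0.0
```

```bash
python3 go.py .4515 -.223 .022 .112
python3 - <<'E'
from b import *
h=.028; s=lambda L:[T(c,5,235,225) for c in L]
SP=[[-.025,-.045,h],[.025,-.045,h],[-.025,.045,h],[.025,-.045,0]]
U=s([(165,408),(220,488),(397,320),(225,550)])+s1([(333,152),(335,207)])
for z in(.012,.016): print(cf({"side":(SP+[[.025,.045,h],[.025,.045,0]],U)},[.45,-.223,z,-1.46],(0,1,3)))
ctrl.camera("side")
for o in("bearing","nut","drilled_block"): print(o,[(round(x["confidence"],2),np.round(x["at"],1).tolist()) for x in ctrl.place_of(o,"side")[:2]])
print(proj("side",[.4504,-.0829,.003]))
E
```

```text
[0.037, 0.023, 2.943] [-0.002, 0.001, 0.008] rows>=2.1
(array([ 0.45130841, -0.21887314,  0.012     , -1.44200774]), [[0.8, 1.8], [0.3, 2.6], [0.2, 1.7], [0.2, 0.8], [0.7, 0.1], [0.5, 0.2]])
(array([ 0.45043682, -0.22224494,  0.016     , -1.43997378]), [[0.9, 1.7], [0.4, 2.7], [0.2, 1.8], [0.3, 1.0], [0.8, 0.0], [0.6, 0.2]])
bearing [(0.96, [276.0, 268.9])]
nut [(0.67, [260.1, 222.2])]
drilled_block [(0.85, [298.3, 316.4])]
[[276.34431989 267.63311706]]
```

Emit:
step_arm:
  plan:
    - [[0.03, 0, 1, 0, 0, 0], [0.03, 0, 2, 0, 0, 0], [0.03, 0, 2.6, 0, 0, 0], [0.03, 0, 2.94, 0, 0, 0], [0.03, 0, 2.94, 0, 0, 0], [0.03, 0, 2.94, 0, 0, 0]]

```text
time_s: 12.78
ee_pos: [0.4514, -0.2233, 0.0226]
eef_rot: [3.142, -0.0, 0.112]
force: [0.5, 0.3, 0.1]
grip_width: 0.085
grip_force: 0.0
```

Emit:
step_arm:
  plan:
    - [[0, 0, 0, 0, 0, 0], [0, 0, 0, 0, 0, 0], [0, 0, 0, 0, 0, 0], [0, 0, 0, 0, 0, 0], [0, 0, 0, 0, 0, 0], [0, 0, 0, 0, 0, 0], [0, 0, 0, 0, 0, 0], [0, 0, 0, 0, 0, 0]]
  grip: 0.4
  squeeze: 50

```text
time_s: 13.45
ee_pos: [0.4513, -0.2235, 0.0223]
eef_rot: [3.141, -0.0, 0.112]
force: [-1.6, 0.4, 4.4]
grip_width: 0.0495
grip_force: 50.0
```

Grip 49.5 mm, holding the block. Lift, then travel and turn towards the track.

Emit:
step_arm:
  plan:
    - [[0, 0, -0.7, 0, 0, 0], [0, 0, -1.7, 0, 0, 0], [0, 0, -2.8, 0, 0, 0], [0.3, -0.6, -3.6, 0, 0, -0.7], [0.8, -1.6, -3.8, 0, 0, -1.7], [1.4, -2.7, -3.8, 0, 0, -2.8], [2, -3.8, -3.8, 0, 0, -3.9], [2.6, -4.9, -3.8, 0, 0, -5]]

```text
time_s: 14.12
ee_pos: [0.5119, -0.0668, 0.1353]
eef_rot: [-3.14, 0.001, 0.64]
force: [1.0, -0.4, -8.1]
grip_width: 0.0497
grip_force: 49.9
```

```bash
python3 go.py .6062 .1757 .13 1.51; python3 -c "
from station import ctrl;o=ctrl.get_obs();print(o['qpos'].round(2),o['joint_vel'].round(2))"
```

```text
[7.351, -4.603, 0.174] [-0.018, 0.005, -8.304] rows>=7.0
[-0.2   0.3   1.7   0.    1.15  0.73] [ 0.88  0.22 -0.28 -0.    0.06 -0.51]
```

Emit:
step_arm:
  plan:
    - [[0.9, -0.55, 0.1, 0, 0, -1], [1.8, -1.1, 0.1, 0, 0, -2], [2.7, -1.7, 0.1, 0, 0, -3], [3.6, -2.3, 0.1, 0, 0, -4.1], [4.5, -2.9, 0.1, 0, 0, -5.2], [5.4, -3.5, 0.1, 0, 0, -6.3], [6.3, -4.1, 0.1, 0, 0, -7.3], [6.9, -4.5, 0.1, 0, 0, -8]]

```text
time_s: 14.78
ee_pos: [0.5984, 0.1656, 0.1315]
eef_rot: [-3.139, 0.0, 1.48]
force: [-0.5, -0.4, -7.5]
grip_width: 0.0493
grip_force: 49.9
```

Emit:
step_arm:
  plan:
    - [[0, 0, 0, 0, 0, 0], [0, 0, 0, 0, 0, 0], [0, 0, 0, 0, 0, 0]]

```text
time_s: 15.03
ee_pos: [0.5981, 0.1624, 0.1319]
eef_rot: [-3.139, 0.001, 1.472]
force: [-0.0, 0.2, -8.3]
grip_width: 0.0495
grip_force: 49.9
```

```bash
python3 go.py .6068 .1757 .095 1.51 -0.12
```

```text
[0.472, 0.247, 1.229] [-0.043, -1.137, -0.362] rows>=1.0
```

Emit:
step_arm:
  plan:
    - [[0.47, 0.25, 0.4, 0, -0.4, -0.36], [0.47, 0.25, 0.8, 0, -1.14, -0.36], [0.47, 0.25, 1, -0.04, -1.14, -0.36], [0.47, 0.25, 1, -0.04, -1.14, -0.36], [0.47, 0.25, 1, -0.04, -1.14, -0.36]]

```text
time_s: 15.45
ee_pos: [0.6073, 0.1754, 0.1029]
eef_rot: [3.141, 0.118, 1.509]
force: [-0.8, 0.5, -7.5]
grip_width: 0.0499
grip_force: 49.9
```

```bash
python3 go.py .6062 .1757 .0665 1.51 -0.12;python3 - <<'E'
from h import *
import cv2
from crop import tile
s=ctrl.camera("side")[:,:,::-1];t=ctrl.camera("top")[:,:,::-1]
o=ctrl.get_obs();print(o["ee_pos"],o["eef_rot"],proj("side",o["ee_pos"]))
cv2.imwrite("pics/d5.png",np.hstack([tile(s.copy(),265,95,80,110,5),tile(t.copy(),120,150,80,110,5)]))
E
```

```text
[0.151, -0.04, 1.205] [0.009, -0.019, -0.006] rows>=0.9
[0.60793364 0.17536779 0.10401708] [3.13866248 0.11789948 1.50894502] [[311.17301529 138.21463553]]
```

View pics/d5.png

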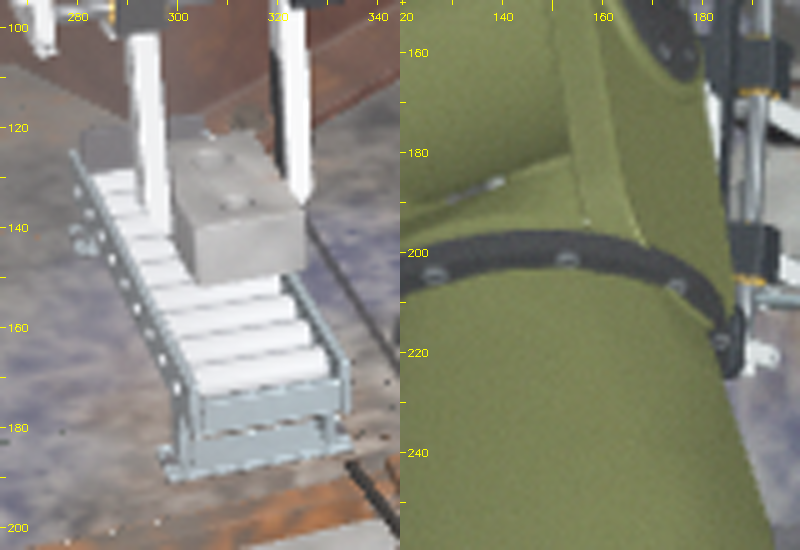

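Side view: the block hangs level with the slope over the rollers, near-bottom corners at about (303.5,151) and (325,148), with the track's near-end cheeks at (301,172) and (333,165). The top view is blocked by the arm. I'll check the projections.

Run:
```python
from h import *
from scipy.spatial.transform import Rotation as Ro
o=ctrl.get_obs();R=Ro.from_euler("xyz",o["eef_rot"])
P=np.array([[-.045,y,z] for z in(.0103,-.0177) for y in(-.025,.025)]+[[.045,y,-.0177] for y in(-.025,.025)])
print(proj("side",R.apply(P)+o["ee_pos"]).round(1).tolist())
q=[.6095,.2294,0,1.51]
print("cheek outer top ends",proj("side",place(np.array([[x,y,.049-.12*x] for x in(-.128,.128) for y in(-.036,.036)]),q)).round(1).tolist())
# along-track and lateral pos
c,s=np.cos(1.51),np.sin(1.51);d=o["ee_pos"][:2]-q[:2];print(d@[c,s],d@[-s,c])
```

```text
[[305.3, 153.4], [328.0, 149.5], [304.4, 141.4], [327.4, 137.5], [294.7, 124.2], [316.6, 120.7]]
cheek outer top ends [[335.9, 169.6], [303.3, 175.3], [306.9, 122.3], [278.6, 126.8]]
-0.054027551960112725 -0.0017194712567861978
```

Emit:
step_arm:
  plan:
    - [[0.05, -0.05, 0.4, 0, 0, 0], [0.1, -0.05, 0.8, 0, 0, 0], [0.15, -0.05, 1.1, 0, 0, 0], [0.15, -0.05, 1.2, 0, 0, 0], [0.15, -0.05, 1.2, 0, 0, 0], [0.15, -0.05, 1.2, 0, 0, 0]]

```text
time_s: 16.05
ee_pos: [0.6062, 0.1765, 0.0666]
eef_rot: [3.14, 0.119, 1.511]
force: [-0.0, 0.2, -6.9]
grip_width: 0.0495
grip_force: 49.9
```

Emit:
step_arm:
  plan:
    - [[0, 0, 0.05, 0, 0, 0], [0, 0, 0.08, 0, 0, 0], [0, 0, 0.08, 0, 0, 0], [0, 0, 0.08, 0, 0, 0]]

```text
time_s: 16.38
ee_pos: [0.6063, 0.1762, 0.0646]
eef_rot: [3.139, 0.119, 1.511]
force: [0.1, 0.2, -8.6]
grip_width: 0.0499
grip_force: 49.9
```

Emit:
step_arm:
  plan:
    - [[0, 0, 0.04, 0, 0, 0], [0, 0, 0.06, 0, 0, 0], [0, 0, 0.06, 0, 0, 0], [0, 0, 0.06, 0, 0, 0]]

```text
time_s: 16.72
ee_pos: [0.6062, 0.176, 0.0626]
eef_rot: [3.14, 0.119, 1.511]
force: [-0.2, 0.2, -8.0]
grip_width: 0.0498
grip_force: 49.9
```

Emit:
step_arm:
  plan:
    - [[0, 0, 0.02, 0, 0, 0], [0, 0, 0.04, 0, 0, 0], [0, 0, 0.04, 0, 0, 0], [0, 0, 0.04, 0, 0, 0]]

```text
time_s: 17.05
ee_pos: [0.6062, 0.1762, 0.0625]
eef_rot: [3.139, 0.119, 1.511]
force: [-5.5, 1.1, 3.1]
grip_width: 0.0499
grip_force: 50.0
```

Contact at the expected height (0.0625 vs 0.062). Release.

Emit:
step_arm:
  plan:
    - [[0, 0, 0, 0, 0, 0], [0, 0, 0, 0, 0, 0], [0, 0, 0, 0, 0, 0], [0, 0, 0, 0, 0, 0], [0, 0, 0, 0, 0, 0], [0, 0, 0, 0, 0, 0]]
  grip: 0.85

```text
time_s: 17.55
ee_pos: [0.6063, 0.1758, 0.0615]
eef_rot: [3.139, 0.119, 1.511]
force: [0.6, 0.1, -0.2]
grip_width: 0.0795
grip_force: 0.0
```

Emit:
step_arm:
  plan:
    - [[0, 0, 0, 0, 0, 0], [0, 0, -0.5, 0, 0, 0], [0, 0, -1.2, 0, 0, 0], [0, 0, -2, 0, 0, 0], [0, 0, -3, 0, 0, 0], [0, 0, -3.5, 0, 0, 0], [0, 0, -3.5, 0, 0, 0]]

```text
time_s: 18.13
ee_pos: [0.608, 0.1891, 0.1697]
eef_rot: [3.134, 0.117, 1.51]
force: [-0.3, -0.3, 0.5]
grip_width: 0.0805
grip_force: 0.0
```

```bash
python3 go.py .56 .0 .16 .8;python3 - <<'E'
from h import *
import cv2
from crop import tile
s=ctrl.camera("side")[:,:,::-1]
cv2.imwrite("pics/d6.png",tile(s.copy(),265,95,80,110,5))
for o in("drilled_block",): print(o,[(round(x["confidence"],2),np.round(x["at"],1).tolist()) for x in ctrl.place_of(o,"side")[:2]])
c,s_=np.cos(1.51),np.sin(1.51); print(proj("side",[.6095+.07*c,.2294+.07*s_,.045-.12*.07]))
E
```

```text
[-6.305, -1.225, 1.061] [0.469, 1.047, 6.78] rows>=5.8
drilled_block [(0.87, [301.1, 141.6])]
[[298.28170216 135.58188332]]
```

View pics/d6.png

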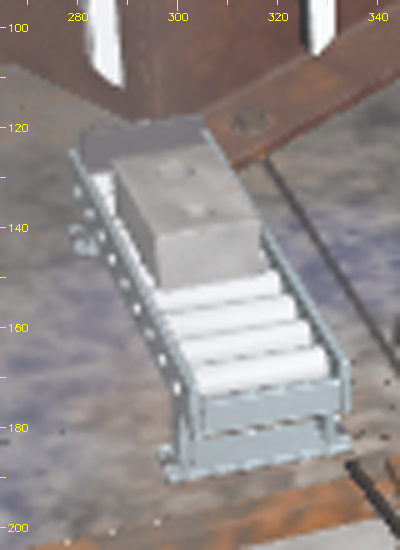

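The block is on the rollers, square between the cheeks and down near the stop (side ~(301,140)). Arm is away from the stack, so measure plate and stand now.

Run:
```python
from h import *
import cv2
from crop import tile
s=ctrl.camera("side")[:,:,::-1];t=ctrl.camera("top")[:,:,::-1]
cv2.imwrite("pics/d7.png",np.hstack([tile(s.copy(),258,285,80,66,5),tile(t.copy(),345,226,80,66,5)]))
ms={}
for n in("side","top"):
    a=ctrl.masks_of("base_plate",n); print(n,[(round(x["confidence"],2),np.round(x["at"],1).tolist(),int(x["pixels"].sum())) for x in a]); ms[n]=a[0]["pixels"].astype(float)
print(fit(ms,MOD["base_plate"],[.453,-.224,.002,.115]))
for n in ms: print(n,fit({n:ms[n]},MOD["base_plate"],[.453,-.224,0,.115],free=(0,1,3)))
```

```text
side [(0.58, [299.8, 318.8], 1974)]
top [(0.75, [376.7, 261.1], 1165)]
(array([ 0.45340207, -0.22421962,  0.00357239,  0.1015283 ]), np.float64(0.08923491983771867))
side (array([ 0.45371006, -0.22085552,  0.        ,  0.11114525]), np.float64(0.03213652482269504))
top (array([ 0.45419915, -0.224752  ,  0.        ,  0.0989025 ]), np.float64(0.04463519313304721))
```

View pics/d7.png

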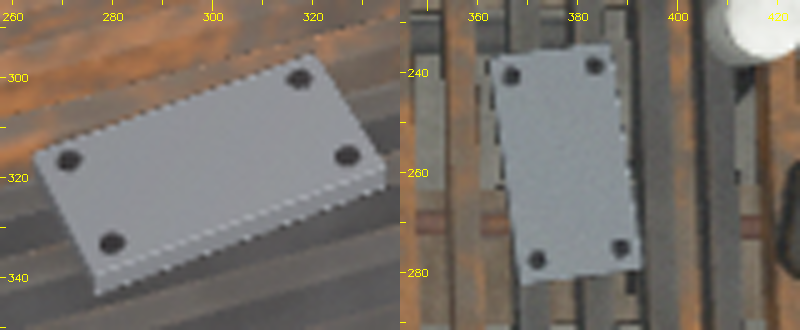

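The plate lies alone: top-view corners near (364,237), (387,234), (392,279), (369,282), yaw about 0.107. Next, per-camera stand fits and the move back.

```bash
python3 - <<'E'
from b import *
s=lambda L:[T(c,6,200,160) for c in L];t=lambda L:[T((c[0]-396,c[1]),6,172,245) for c in L]
a,b,y,z=.029,.043,.037,.02
o={"top":([[b,y,z],[b,-y,z],[a,-y,z],[a,y,z],[-a,y,z],[-a,-y,z],[-b,-y,z],[-b,y,z]],t([(446,80),(640,47),(643,82),(455,113),(480,260),(667,228),(674,260),(485,292)])),
     "side":([[-b,y,z],[-a,y,z],[-b,-y,z],[-a,-y,z],[a,y,z],[b,y,z],[a,-y,z],[b,-y,z]],s([(58,98),(82,92),(125,200),(155,195),(235,45),(260,40),(305,145),(335,140)]))}
for n in o: print(n,cf({n:o[n]},[.43,.19,0,.17],(0,1,3))[0])
SP=[box(.014,.074,.02)+[-.036,0,0],box(.014,.074,.02)+[.036,0,0],box(.072,.012,.006)]
for n in("side","top"):
    a=ctrl.masks_of("plate_stand",n); print([(round(x["confidence"],2),np.round(x["at"],1).tolist(),int(x["pixels"].sum())) for x in a])
    if a: print(n,fit({n:a[0]["pixels"].astype(float)},SP,[.427,.196,0,.16],free=(0,1,3)))
E
python3 go.py .54 .0 .14 .8
```

```text
top [0.42769432 0.19761742 0.         0.15704551]
side [0.42830973 0.20397558 0.         0.15332441]
[(0.81, [235.5, 184.7], 541)]
side (array([0.42929847, 0.20339705, 0.        , 0.11675128]), np.float64(0.13782347504621073))
[(0.75, [203.2, 272.2], 555)]
top (array([0.42894301, 0.19708673, 0.        , 0.14797356]), np.float64(0.24313063063063062))
[-6.249, -1.836, 1.583] [0.412, 1.095, 6.778] rows>=5.8
```

Emit:
step_arm:
  plan:
    - [[-0.6, -0.2, 0, 0.05, 0.2, 0.8], [-1.6, -0.5, 0.3, 0.15, 0.5, 1.9], [-2.8, -0.8, 0.6, 0.25, 0.7, 3.1], [-4, -1.2, 1, 0.33, 0.9, 4.3], [-5.2, -1.5, 1.3, 0.38, 1, 5.5], [-6.25, -1.84, 1.58, 0.41, 1.1, 6.78], [-6.25, -1.84, 1.58, 0.41, 1.1, 6.78], [-6.25, -1.84, 1.58, 0.41, 1.1, 6.78]]

```text
time_s: 19.2
ee_pos: [0.5398, -0.0012, 0.1408]
eef_rot: [3.141, -0.002, 0.797]
force: [0.4, 0.9, 0.5]
grip_width: 0.0799
grip_force: 0.0
```

Emit:
step_arm:
  plan:
    - [[0, 0, 0, 0, 0, 0], [0, 0, 0, 0, 0, 0]]

```text
time_s: 19.37
ee_pos: [0.5406, 0.0012, 0.1409]
eef_rot: [3.141, -0.002, 0.803]
force: [-0.5, 0.3, -0.2]
grip_width: 0.0798
grip_force: 0.0
```

```bash
python3 go.py .4535 -.2227 .1 .107
```

```text
[-7.386, 3.095, 1.351] [0.001, -0.021, 6.644] rows>=5.8
```

Emit:
step_arm:
  plan:
    - [[-0.6, 0.3, 0.1, 0, 0, 0.8], [-1.8, 0.8, 0.3, 0, 0, 1.9], [-3, 1.3, 0.6, 0, 0, 3], [-4.4, 1.8, 0.9, 0, 0, 4.2], [-5.7, 2.3, 1.1, 0, 0, 5.4], [-7.39, 3.1, 1.35, 0, 0, 6.64], [-7.39, 3.1, 1.35, 0, 0, 6.64], [-7.39, 3.1, 1.35, 0, 0, 6.64]]
  grip: 0.9

```text
time_s: 20.03
ee_pos: [0.4518, -0.2258, 0.0994]
eef_rot: [-3.141, -0.001, 0.103]
force: [0.2, 1.3, -0.1]
grip_width: 0.0848
grip_force: 0.0
```

Emit:
step_arm:
  plan:
    - [[0, 0, 0, 0, 0, 0], [0, 0, 0, 0, 0, 0], [0, 0, 0, 0, 0, 0]]

```text
time_s: 20.28
ee_pos: [0.4533, -0.2224, 0.1002]
eef_rot: [-3.141, -0.002, 0.107]
force: [-0.2, 0.1, -0.2]
grip_width: 0.0844
grip_force: 0.0
```

```bash
python3 go.py .4535 -.2227 .004 .107
```

```text
[-0.002, 0.013, 3.206] [-0.005, -0.021, 0.004] rows>=2.3
```

Emit:
step_arm:
  plan:
    - [[0, 0, 1, 0, 0, 0], [0, 0, 2, 0, 0, 0], [0, 0, 2.7, 0, 0, 0], [0, 0, 3, 0, 0, 0], [0, 0, 3.2, 0, 0, 0], [0, 0, 3.2, 0, 0, 0], [0, 0, 3.2, 0, 0, 0]]

```text
time_s: 20.87
ee_pos: [0.4534, -0.2235, 0.005]
eef_rot: [3.141, -0.003, 0.105]
force: [0.9, -0.1, -0.2]
grip_width: 0.085
grip_force: 0.0
```

Emit:
step_arm:
  plan:
    - [[0, 0, 0, 0, 0, 0], [0, 0, 0, 0, 0, 0], [0, 0, 0, 0, 0, 0], [0, 0, 0, 0, 0, 0], [0, 0, 0, 0, 0, 0], [0, 0, 0, 0, 0, 0], [0, 0, 0, 0, 0, 0], [0, 0, 0, 0, 0, 0]]
  grip: 0.5
  squeeze: 55

```text
time_s: 21.53
ee_pos: [0.453, -0.2239, 0.0045]
eef_rot: [3.141, -0.003, 0.105]
force: [-0.7, -1.4, 6.0]
grip_width: 0.0593
grip_force: 55.0
```

Emit:
step_arm:
  plan:
    - [[0, 0, -0.5, 0, 0, 0], [0, 0, -1.3, 0, 0, 0], [0, 0, -2.3, 0, 0, 0], [0, 0, -3.2, 0, 0, 0], [0.05, -1, -3.5, 0, 0, 0], [0.1, -2.2, -3.5, 0, 0, 0], [0.15, -3.4, -3.5, 0, 0, 0], [0.2, -4.6, -3.5, 0, 0, -0.1]]

```text
time_s: 22.2
ee_pos: [0.443, -0.0842, 0.1086]
eef_rot: [-3.14, -0.001, 0.114]
force: [0.9, 0.5, -6.4]
grip_width: 0.0592
grip_force: 55.0
```

Emit:
step_arm:
  plan:
    - [[0.05, -1.2, 0, 0, 0, -0.1], [0.1, -2.4, 0, 0, 0, -0.1], [0.15, -3.6, 0, 0, 0, -0.2], [0.2, -4.8, 0, 0, 0, -0.2], [0.3, -6, 0, 0, 0, -0.3], [0.35, -7.2, 0, 0, 0, -0.36], [0.4, -8.2, 0, 0, 0, -0.36], [0.45, -9, 0, 0, 0, -0.36]]

```text
time_s: 22.87
ee_pos: [0.4253, 0.1861, 0.1087]
eef_rot: [-3.141, -0.0, 0.154]
force: [1.0, 0.1, -5.5]
grip_width: 0.0593
grip_force: 55.0
```

Emit:
step_arm:
  plan:
    - [[0, 0, 0, 0, 0, 0], [0, 0, 0, 0, 0, 0], [0, 0, 0, 0, 0, 0]]

```text
time_s: 23.12
ee_pos: [0.426, 0.1835, 0.1087]
eef_rot: [-3.141, -0.0, 0.153]
force: [-0.2, -0.2, -5.6]
grip_width: 0.0591
grip_force: 55.0
```

```bash
python3 go.py .428 .2005 .06 .153; python3 go.py .428 .2005 .03 .153
```

```text
[0.153, -0.548, 1.625] [-0.001, -0.004, 0.0] rows>=1.2
[0.152, -0.548, 2.625] [-0.001, -0.004, 0.0] rows>=1.9
```

Emit:
step_arm:
  plan:
    - [[0.05, -0.2, 0.4, 0, 0, 0], [0.15, -0.54, 1.2, 0, 0, 0], [0.15, -0.54, 1.8, 0, 0, 0], [0.15, -0.54, 1.8, 0, 0, 0], [0.15, -0.54, 1.8, 0, 0, 0], [0.15, -0.54, 1.8, 0, 0, 0]]

```text
time_s: 23.62
ee_pos: [0.4291, 0.2002, 0.0563]
eef_rot: [-3.141, -0.003, 0.152]
force: [-0.1, -0.7, -5.7]
grip_width: 0.0592
grip_force: 55.0
```

Run:
```python
from h import *
import cv2
im=ctrl.camera("side");cv2.imwrite("pics/e1.png",im[:,:,::-1])
o=ctrl.get_obs();e=o["ee_pos"];print(e,o["eef_rot"])
a=ctrl.masks_of("base_plate","side");print([(round(x["confidence"],2),np.round(x["at"],1).tolist(),int(x["pixels"].sum())) for x in a])
m=a[0]["pixels"]
g=cv2.imread("pics/side0.png")[:,:,::-1]
# ignore the gripper: bright white pixels and everything near them above the plate
hsv=cv2.cvtColor(im,cv2.COLOR_RGB2HSV); w=(hsv[:,:,2]>200)|(hsv[:,:,2]<45)
w=cv2.dilate(w.astype(np.uint8),np.ones((5,5)))
q,c=fit({"side":m.astype(float)},MOD["base_plate"],[e[0],e[1],e[2]-.0045,.153],{"side":w},free=(0,1,3)); print(q,c)
print(place_of:=[(round(x["confidence"],2),np.round(x["at"],1).tolist()) for x in ctrl.place_of("base_plate","side")[:2]],proj("side",[e[0],e[1],e[2]-.0045]))
v=im.copy();v[m]=v[m]*.5+np.array([255,0,0])*.5
r=render("side",MOD["base_plate"],q)>.5; edge=r&~cv2.erode(r.astype(np.uint8),np.ones((3,3))).astype(bool); v[edge]=[0,255,0]
cv2.imwrite("pics/e1v.png",cv2.resize(v[140:230,190:310,::-1],None,fx=6,fy=6))
```

```text
[0.42923928 0.20041336 0.05654062] [-3.14073441 -0.00355743  0.1519597 ]
[(0.64, [225.8, 165.8], 809)]
[0.43066442 0.20611211 0.05204062 0.14925111] 0.0692213687150838
[(0.62, [231.1, 166.1])] [[230.91177752 168.16102669]]
```

The side camera reads the held plate's y 5.7 mm high (the jaws centre it exactly), so the stand's true y is about 0.198, matching the top camera. Correcting and lowering.

```bash
python3 go.py .4274 .198 .0265 .154
```

```text
[-0.074, 0.078, 0.998] [-0.009, -0.035, -0.016] rows>=0.7
```

Emit:
step_arm:
  plan:
    - [[-0.07, 0.08, 0.2, -0.01, -0.03, -0.02], [-0.07, 0.08, 0.6, -0.01, -0.03, -0.02], [-0.07, 0.08, 0.9, -0.01, -0.03, -0.02], [-0.07, 0.08, 1, -0.01, -0.03, -0.02], [-0.07, 0.08, 1, -0.01, -0.03, -0.02], [-0.07, 0.08, 1, -0.01, -0.03, -0.02]]

```text
time_s: 24.27
ee_pos: [0.4269, 0.1981, 0.0253]
eef_rot: [3.141, 0.001, 0.155]
force: [-0.3, -0.0, -6.1]
grip_width: 0.0591
grip_force: 55.0
```

Emit:
step_arm:
  plan:
    - [[0, 0, 0.02, 0, 0, 0], [0, 0, 0.05, 0, 0, 0], [0, 0, 0.05, 0, 0, 0], [0, 0, 0.05, 0, 0, 0]]

```text
time_s: 24.6
ee_pos: [0.4271, 0.1981, 0.0245]
eef_rot: [3.141, 0.001, 0.155]
force: [-3.8, -2.6, 6.6]
grip_width: 0.0593
grip_force: 55.0
```

Contact at the expected 0.0245. Release, back up and clear off.

Emit:
step_arm:
  plan:
    - [[0, 0, -0.01, 0, 0, 0], [0, 0, -0.01, 0, 0, 0], [0, 0, -0.01, 0, 0, 0], [0, 0, -0.01, 0, 0, 0], [0, 0, -0.01, 0, 0, 0], [0, 0, -0.01, 0, 0, 0]]
  grip: 0.85

```text
time_s: 25.1
ee_pos: [0.4269, 0.1981, 0.0241]
eef_rot: [3.141, 0.001, 0.155]
force: [0.1, 0.2, 1.1]
grip_width: 0.0798
grip_force: 0.0
```

Emit:
step_arm:
  plan:
    - [[0, 0, -0.6, 0, 0, 0], [0, 0, -1.6, 0, 0, 0], [0, 0, -2.8, 0, 0, 0], [0, 0, -4, 0, 0, 0], [0, 1.4, -4.6, 0, 0, 0], [0, 2.8, -5, 0, 0, 0], [0, 4, -5, 0, 0, 0], [0, 5, -5, 0, 0, 0]]

```text
time_s: 25.77
ee_pos: [0.4506, 0.0476, 0.1754]
eef_rot: [3.14, -0.001, 0.155]
force: [-0.1, 0.5, 1.0]
grip_width: 0.0799
grip_force: 0.0
```

Emit:
step_arm:
  plan:
    - [[0, 1.2, 0, 0, 0, 0], [0, 2.4, 0, 0, 0, 0], [0, 3.6, 0, 0, 0, 0], [0, 4.8, 0, 0, 0, 0], [0, 6, 0, 0, 0, 0], [0, 7, 0, 0, 0, 0], [0, 8, 0, 0, 0, 0], [0, 8, 0, 0, 0, 0]]

```text
time_s: 26.43
ee_pos: [0.4873, -0.1912, 0.174]
eef_rot: [3.14, 0.001, 0.152]
force: [0.4, -1.1, -0.3]
grip_width: 0.08
grip_force: 0.0
```

Run:
```python
from h import *
import cv2
from crop import tile
I={n:ctrl.camera(n) for n in("side","top")}
S_,T_=[I[n][:,:,::-1].copy() for n in("side","top")]
cv2.imwrite("pics/f.png",np.vstack([np.hstack([tile(S_,205,155,66,50,6),tile(T_,172,245,66,50,6)]),np.hstack([tile(S_,225,110,100,75,4)[:,:396],tile(T_,120,165,132,66,3)[:198].copy() if 0 else cv2.copyMakeBorder(tile(T_,120,165,132,66,3),0,102,0,0,cv2.BORDER_CONSTANT)])]))
for o in("base_plate","drilled_block","nut","bearing","round_stub","tape_measure"):
    for n in I:
        print(o,n,[(round(x["confidence"],2),np.round(x["at"],1).tolist()) for x in ctrl.place_of(o,n)[:1]])
for n in I:
    a=ctrl.masks_of("base_plate",n)
    if a: print(n,a[0]["at"],fit({n:a[0]["pixels"].astype(float)},MOD["base_plate"],[.428,.2,.02,.155],free=(0,1,3)))
print(ctrl.get_obs()["time_s"])
```

```text
base_plate side [(0.88, [234.6, 180.1])]
base_plate top [(0.62, [197.4, 274.1])]
drilled_block side []
drilled_block top [(0.9, [152.3, 195.4])]
nut side [(0.5, [261.3, 222.8])]
nut top [(0.55, [261.7, 257.5])]
bearing side [(0.71, [277.9, 268.8])]
bearing top [(0.88, [317.5, 262.9])]
round_stub side [(0.8, [353.3, 350.2])]
round_stub top []
tape_measure side [(0.66, [307.1, 391.9])]
tape_measure top [(0.57, [438.6, 265.7])]
side [232.7, 175.8] (array([0.42765757, 0.20411597, 0.02      , 0.15264327]), np.float64(0.0806723779854621))
top [195.8, 276.2] (array([0.42704328, 0.19769194, 0.02      , 0.15271778]), np.float64(0.05746541903986981))
27.2333
```

View pics/f.png

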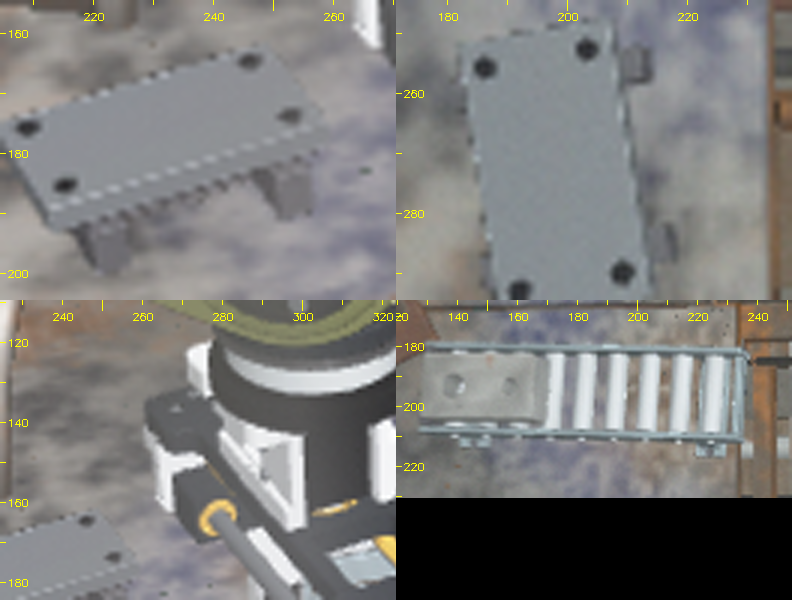

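The last picture shows the plate square across both bars, with the bar ends showing evenly at top-view (211,255) and (216,285). In both cameras it is about 1 mm off the stand's centre. The block lies against the stop in the top view (130–170, 195), and the nut and bearing are in place.

```bash
python3 -c "
from station import ctrl
print(ctrl.hand_in())"
```

```text
the job is handed in; nothing more can be done
None
```

I handed the job in at about 27 s: the nut is flat in the tray, the bearing is in the dish, the block rolled by itself down to the stop, and the plate lies square across the stand about 1 mm off centre; the stub and tape measure were not touched.

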